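Clear the offcuts and offer up a clock-door hinge

ROBOT

A 7-joint arm with a two-finger parallel gripper is mounted at the origin on the work surface. World frame = base frame: x ahead of the robot, y to its left, z up, the work surface at z = 0. Lengths are in m, angles in degrees, forces in N, time in s.
With the tool pointing down it reaches from about 0.425 to 0.95 m from the base axis. Payload 4.7 kg.
Tool frame: the origin (TCP) lies on the front face of the gripper's body, between the roots of the fingers; the fingertips stand 73 mm ahead of it and the grasp point (between the pads) lies 54 mm ahead of it; z points along the fingers, y is the direction in which the jaws open and shut (so a half turn about z gives the same grasp; the last joint's range is limited). The gripper opens to 85 mm and grips with 20 to 120 N. Pads are 22 mm wide; open, the fingers measure 114 mm over their backs; the gripper's body (76 mm by 85 mm) begins 54 mm behind the grasp point. The pads swing forward as they close: fully open they stand 13 mm farther back than shut.
Start: joints at [70.594, 26.849, -2.785, 87.806, 1.381, 65.374, -4.715], TCP at [0.206, -0.643, 0.304] pointing down, gripper open.
Joint ranges: [-148.3, 148.3], [-19.14, 114.17], [-79.39, 73.82], [5.75, 140.21], [-59.74, 239.74], [12.07, 113.84], [-152.46, 152.46]. Speed limits (degrees/s): [147.25, 147.25, 180, 180, 180, 180, 180].

INTERFACE

Orientations are given as a 3x3 rotation matrix whose columns are the frame's x, y, z axes.
In Python, from plant import * gives the robot as it stands.
- The arm moves only by the tool move_arm, never from a script. Its argument "rows" is one flat list of numbers, 7 for each row, row after row: the turn, a rotation vector about the tool's x, y, z in units of 6 degrees (1.0 is 6 degrees), then the shift along the tool's x, y, z in mm, then the finger opening in mm, from 0 to 85.4. In form: [rx, ry, rz, dx, dy, dz, claw, rx, ry, rz, dx, dy, dz, claw, ...]. A call has 1 to 8 rows; each row shifts and turns the commanded pose from where the row before left it, along the tool's axes as they then stand; what a row does not reach is not made up. A row lasts 1/8 s, in which the tool goes at most 62.5 mm and 10.7 degrees, less where a joint would pass 70% of its speed; a pose out of reach is approached as far as the arm can. A call is refused whole if a number of a shift passes 62.5 or a number of a turn 1, either way. A call with a gripper value outside its range is refused whole. The fingers move at their own pace and stop on an object; the grip force is fixed at half the most. Time passes only in rows, so rows that do not move let the fingers close. It gives the time, the measured TCP pose, the force and the opening at its end, in the units of the state.
- state(): the state, without advancing time (a new reading comes with each control period).
- camera(name): name is "side" or "top"; returns a dict with "img" (400x640x3 uint8, blue, green, red), "fx", "fy", "cx", "cy" (pixels), "cam_to_world" (4x4, takes a point from camera to world coordinates). Camera axes: x right, y down, z forward; pixel columns grow to the right and rows downward; lengths in m; the calibration is good to about 2 mm. A picture is of the moment at which its call begins. There is no depth.
- close_job(): hands the job in, once; it reports no verdict.
The state is a dict: "time": time; "joints": joint angles; "dq": joint speeds; "joint_efforts": joint torques, N m; "eef_pos": TCP position; "ee_rot": TCP orientation; "force": force on the tool from outside, world axes, zero at the start; "torque": the same for the moment, N m; "gripper_width": finger opening in m.
Only numpy, scipy, OpenCV 4.12 (cv2) and the standard library are available. Lean on these libraries where they do the work, as an engineer would, in place of code of your own. Each camera call takes 0.05 s, during which the arm holds its last target. There are 200 camera calls.

TASK

Take the upright wooden sweep by its handle, push the three loose offcuts well inside the three-sided catch with it (not with your fingers), then stand it upright on the bench and let go. Then pick up the door stile with the single hinge knuckle and bring that knuckle, level, into the gap between the two knuckles of the clamped jamb so that the holes line up for the pin. Finish while holding it there in the air without pressing hard on the jamb, and leave the two-knuckle stile, jar, loupe, tin, hammer and screwdriver where they are.

Things in the scene. Friction and masses are not known exactly. Their poses are not given: they have to be found in the camera images.
- jamb_bore (a point): Point on the hinge axis in the middle of the open gap between the jamb's two knuckles, 60 mm above the bench. y along the hinge axis, z up, x from the knuckles towards the wooden block, whose face is at x = +9 mm. The knuckles reach from 14.5 to 30 mm either side in y, so the gap is 29 mm wide. Below and in front (-x) all is open down to the bench.
- jamb: Fixed jamb: dark wooden block 90 x 60 mm, top at 65 mm, clamped in a steel base (104 mm wide); a brass hinge leaf on it (top at 68 mm) carries two knuckles in front of its face: 16 mm outside diameter, 9 mm bore, each 15.5 mm long. A 6 mm pin waits in the +y knuckle, its head at y = 59 mm, not in the gap. Origin on the bench right below jamb_bore, same axes. Yaw up to 0.3 either way.
- stile_mid (a point): Centre of the loose door stile with ONE knuckle: dark wooden block 70 (x) x 36 (y) x 22 mm high, lying flat, this point 11 mm above its underside; about 110 g. A brass leaf on top (to 25 mm) carries the knuckle at the +x end, which points roughly away from the robot. Grasp across the 36 mm width. It starts at the robot's right or ahead on its left (may have changed places with the other stile).
- stile_bore (a point): Centre of the hole of that stile's knuckle, 44 mm in +x from stile_mid and 6 mm higher. Knuckle 16 mm outside diameter, 24 mm long, 9 mm bore along y. Axes as the stile's: x out of the wood, z up. With this point at jamb_bore and x axes the same way the holes line up, with 2.5 mm to spare at each end of the knuckle; 1 mm further in x it meets the jamb's wood.
- twin_mid (a point): Centre of the other stile, same wooden block and leaf but with TWO 10 mm knuckles at its +x end; it does not fit and is to be left alone.
- sweep_grip (a point): Grip point in the handle of the sweep, a pale wooden tool that stands upright by itself: foot 110 (x) x 24 (y) x 36 mm high, on it a handle 36 (x) x 20 (y) mm rising to 114 mm. This point is 85 mm above the underside, on the middle line. x along the foot, z up; it pushes with either long face (along its y). About 180 g.
- catch: Three-sided aluminium catch fixed to the bench, no floor: walls 6 mm thick, 30 mm high, inside 150 mm wide (x), 90 mm deep (y). Origin on the bench at the centre of the inside; the open mouth is at y = -45 mm, the back wall at y = +45 mm: pieces are swept in along +y. The offcuts start at y = -105 to -185 mm, within 35 mm of its y axis. Yaw up to 0.2 either way.
- offcut1_mid (a point): loose offcut, a chunky block about 20 x 18 x 16 mm, dark wood; point: its centre, half-way up, 8 mm above its underside. It starts on the open bench before the mouth of the catch.
- offcut2_mid (a point): loose offcut, a chunky block about 22 x 16 x 17 mm, brass; point: its centre, half-way up, 8.5 mm above its underside. It starts on the open bench before the mouth of the catch.
- offcut3_mid (a point): loose offcut, a chunky block about 18 x 18 x 18 mm, brass; point: its centre, half-way up, 9 mm above its underside. It starts on the open bench before the mouth of the catch.
- jar: closed glass jar, 54 mm across, 65 mm high, origin under its centre; to be left alone
- loupe: black eye loupe, 38 mm across, 28 mm high, origin under its centre; to be left alone
- tin: flat round metal tin, 66 mm across, 25 mm high, origin under its centre; to be left alone
- hammer: small hammer lying on the bench, about 220 mm long; to be left alone
- driver: screwdriver lying on the bench, about 160 mm long; to be left alone

How it is judged:
By the outcome, as a careful person would: the job done as asked, in the order asked, and still so for the second after the job is handed in, while the arm keeps its last pose, push and grip.
It also fails if it takes over 59 s, if anything falls off the work surface, if the arm or the gripper's body presses on something with over 40 N, if the wrist force passes 120 N, or if a joint passes its speed limit or range.

## Working session

There is one attempt and no reset: what is moved stays moved. The work goes in short steps, Python scripts to look and compute and a tool call to move; the robot and the scene stay as the last step left them, time stands still between calls to the robot, and variables do not carry over. Pictures are saved under pics/ and viewed, about 8 in all and at most 12, crops included, and the job is handed in when it is done.

Besides the shell and the picture viewer there is one more tool, called as a command line: name --argument value ..., lists and objects as JSON in quotes. move_arm: Moves the arm, as the interface text tells. Its arguments: {"type":"object","properties":{"rows":{"type":"array","items":{"type":"number"}}},"required":["rows"]}

```bash
ls; mkdir -p pics; python3 - <<'E'
from plant import *
import cv2,numpy as np
np.set_printoptions(precision=4,suppress=True)
for n in("top","side"):
    c=camera(n); cv2.imwrite(f"pics/{n}0.png",c["img"]); print(n,c["fx"],c["fy"],c["cx"],c["cy"]);print(np.array(c["cam_to_world"]))
print(state())
E
```

```text
pics
top 361.1198309317903 361.1198309317903 323.14946685903914 198.18851860003903
[[-0.0294 -0.9979  0.0572  0.4366]
 [-0.9993  0.0305  0.0196 -0.0481]
 [-0.0213 -0.0566 -0.9982  1.0943]
 [ 0.      0.      0.      1.    ]]
side 485.3984748585041 485.3984748585041 322.6248400753859 202.6178503269261
[[-0.992  -0.0944  0.0833  0.3973]
 [-0.1246  0.6429 -0.7558  0.9443]
 [ 0.0178 -0.7601 -0.6495  0.9137]
 [ 0.      0.      0.      1.    ]]
{'time': 0.1, 'joints': array([70.5934, 26.8901, -2.784 , 87.8651,  1.3809, 65.3762, -4.7148]), 'dq': array([ 0.0515, -0.1222,  0.0531, -0.2627, -0.001 , -0.0655,  0.0954]), 'joint_efforts': array([  0.0003, -51.1518,  -0.0472, -23.8392,   0.0108,   0.0043,
         0.    ]), 'eef_pos': array([ 0.2057, -0.6425,  0.303 ]), 'ee_rot': array([[ 0.9524,  0.3049, -0.0006],
       [ 0.3049, -0.9524,  0.0016],
       [-0.0001, -0.0017, -1.    ]]), 'force': array([0.0441, 0.2796, 0.9297]), 'torque': array([ 0.021 ,  0.0087, -0.0338]), 'gripper_width': 0.08550621272688345}
```

View pics/top0.png

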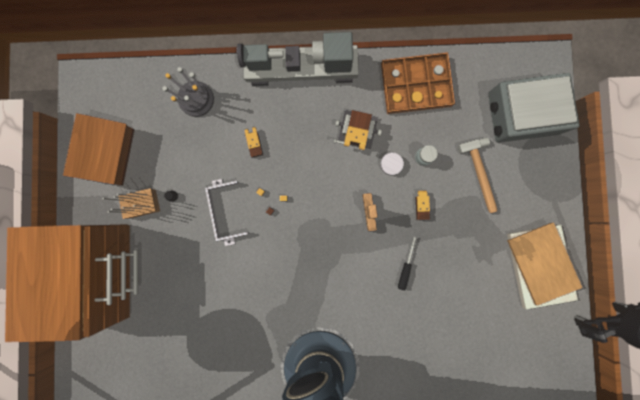

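View pics/side0.png

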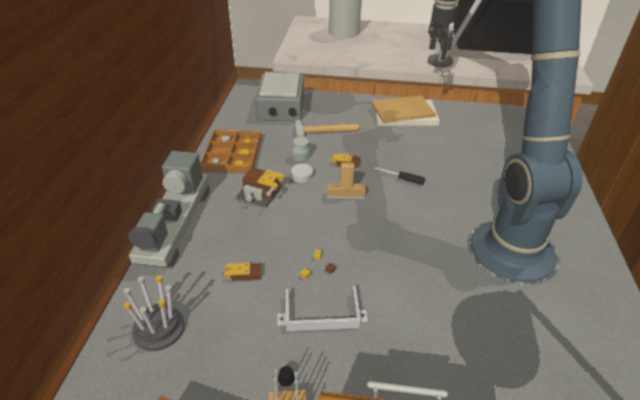

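```bash
python3 - <<'E'
import cv2
a=cv2.imread("pics/top0.png")[105:250,200:445];cv2.imwrite("pics/tc.png",cv2.resize(a,(0,0),fx=3.2,fy=3.2,interpolation=2))
a=cv2.imread("pics/side0.png")[140:340,210:380];cv2.imwrite("pics/sc.png",cv2.resize(a,(0,0),fx=3,fy=3,interpolation=2))
E
```

```text
(no output)
```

View pics/tc.png

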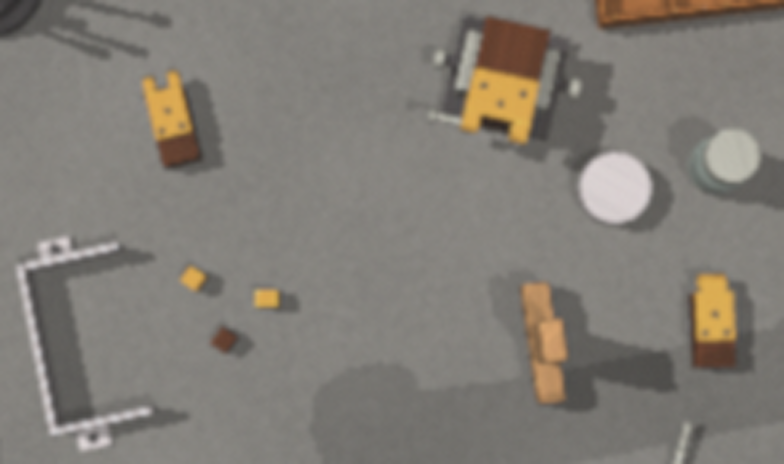

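View pics/sc.png

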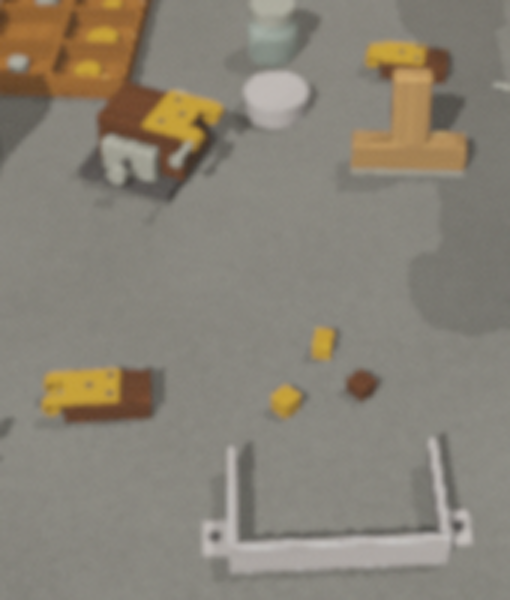

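```bash
cat > h.py <<'E'
import numpy as np, cv2
from scipy.optimize import least_squares
np.set_printoptions(precision=4,suppress=True)
T=dict(top=(361.12,323.149,198.189,np.array([[-0.0294,-0.9979,0.0572,0.4366],[-0.9993,0.0305,0.0196,-0.0481],[-0.0213,-0.0566,-0.9982,1.0943]])),
 side=(485.398,322.625,202.618,np.array([[-0.992,-0.0944,0.0833,0.3973],[-0.1246,0.6429,-0.7558,0.9443],[0.0178,-0.7601,-0.6495,0.9137]])))
def proj(n,P):
    f,cx,cy,M=T[n]; q=(np.atleast_2d(P)-M[:,3])@M[:,:3]
    return np.c_[q[:,0]/q[:,2]*f+cx,q[:,1]/q[:,2]*f+cy]
def ray(n,u,v,z):
    f,cx,cy,M=T[n]; d=M[:,:3]@[(u-cx)/f,(v-cy)/f,1]; return M[:,3]+d*(z-M[2,3])/d[2]
def crop(p,s,u0,v0): p=np.array(p,float); return (p+.5)/s-.5+[u0,v0]
def world(pose,L):
    x,y,a=pose; L=np.array(L,float)/1000; c,s=np.cos(a),np.sin(a)
    return np.c_[x+c*L[:,0]-s*L[:,1],y+s*L[:,0]+c*L[:,1],L[:,2]]
def fit(obs,p0):
    "obs: list of (cam, pixels Nx2, local mm Nx3)"
    r=least_squares(lambda p:np.concatenate([(proj(n,world(p,L))-px).ravel() for n,px,L in obs]),p0,x_scale=[.01,.01,.05],loss='soft_l1')
    return r.x,[proj(n,world(r.x,L))-px for n,px,L in obs]
E
python3 - <<'E'
from h import *
t=lambda p:crop(p,3.2,200,105); s=lambda p:crop(p,3,210,140)
def go(nm,obs,p0):
    p,r=fit(obs,p0); print(nm,p); [print(x.round(1).tolist()) for x in r]
go("sweep",[("top",t([(523,284),(549,283),(538,403),(565,399),(538,320),(562,318),(568,358),(543,360)]),
 [(55,12,36),(55,-12,36),(-55,12,36),(-55,-12,36),(18,10,114),(18,-10,114),(-18,-10,114),(-18,10,114)]),
 ("side",s([(352,170),(466,170),(352,150),(468,150)]),[(55,12,0),(-55,12,0),(55,12,36),(-55,12,36)])],[.45,-.15,0])
go("catch",[("top",t([(18,266),(52,434),(118,245),(152,411)]),[(81,51,30),(-81,51,30),(81,-45,30),(-81,-45,30)]),
 ("side",s([(231,545),(448,536)]),[(81,51,30),(-81,51,30)])],[.45,.3,0])
go("jamb",[("top",t([(461,128),(480,132),(511,137),(529,142),(487,17),(550,30)]),[(-8,30,60),(-8,14.5,60),(-8,-14.5,60),(-8,-30,60),(99,30,65),(99,-30,65)]),
 ("side",s([(118,85),(100,118)]),[(99,-30,65),(99,30,65)])],[.6,-.1,-.2])
go("stile",[("top",t([(695,342),(736,342),(694,367),(735,367),(699,275),(728,275)]),[(-20,18,22),(-20,-18,22),(-35,18,22),(-35,-18,22),(52,12,17),(52,-12,17)])],[.45,-.3,0])
for nm,p,z in(("o3",(193,279),18),("o2",(266,298),17),("o1",(224,340),16)): print(nm,ray("top",*t(p),z/1000))
for nm,p,z in(("o3",(286,394),18),("o2",(323,336),17),("o1",(362,380),16)): print(nm,ray("side",*s(p),z/1000))
E
```

```text
sweep [ 0.4535 -0.1615  0.1012]
[[-0.3, 0.2], [-0.3, -0.5], [0.2, 0.4], [-0.0, 0.6], [0.2, 0.4], [0.0, 0.1], [-0.0, 0.8], [0.5, 1.1]]
[[-0.8, 1.0], [-1.3, 2.1], [-0.5, -1.9], [-1.1, -0.8]]
catch [0.4704 0.2577 0.1881]
[[-0.0, -0.4], [0.1, 0.5], [0.1, -0.8], [0.5, 0.7]]
[[-1.0, 0.3], [0.7, 0.2]]
jamb [ 0.6479 -0.124  -0.2162]
[[0.5, 0.8], [-0.2, 0.5], [0.0, 0.8], [-0.3, 0.2], [-0.8, -0.9], [-0.1, -1.3]]
[[0.8, -1.6], [-2.5, -0.9]]
stile [ 0.4625 -0.3213 -0.0443]
[[0.1, 2.3], [-0.4, 2.5], [0.4, -0.4], [-0.1, -0.2], [0.5, -0.9], [-0.5, -0.8]]
o3 [0.5231 0.162  0.018 ]
o2 [0.5033 0.0939 0.017 ]
o1 [0.4652 0.1344 0.016 ]
o3 [0.5227 0.1628 0.018 ]
o2 [0.5017 0.0933 0.017 ]
o1 [0.4634 0.1372 0.016 ]
```

move_arm --rows '[0,0,1,0,0,0,85,0,0,1,0,0,0,85,0,0,0,24.5,-37.9,7,85,0,0,0,24.5,-37.9,7,85,0,0,0,24.5,-37.9,7,85,0,0,0,24.5,-37.9,7,85,0,0,0,24.5,-37.9,7,85,0,0,0,24.5,-37.9,7,85]'

```text
time: 1.1
eef_pos: [0.3297, -0.4003, 0.2615]
ee_rot: [[0.995, 0.1, -0.0], [0.1, -0.995, 0.0], [-0.0, -0.0, -1.0]]
force: [0.6, -0.2, 0.2]
gripper_width: 0.0852
```

move_arm --rows '[0,0,0,24.5,-37.9,7,85,0,0,0,24.5,-37.9,7,85,0,0,0,24.5,-37.9,7,85,0,0,0,24.5,-37.9,7,85,0,0,0,24.5,-37.9,7,85,0,0,0,24.5,-37.9,7,85,0,0,0,0,0,0,85,0,0,0,0,0,0,85]'

```text
time: 2.1
eef_pos: [0.4524, -0.1614, 0.2197]
ee_rot: [[0.995, 0.1, -0.001], [0.1, -0.995, -0.0], [-0.001, 0.0, -1.0]]
force: [-0.8, -0.9, -1.0]
gripper_width: 0.0854
```

```bash
cat > g.py <<'E'
from h import *
from plant import *
def d(x,y,z,yaw_deg):
    s=state(); R=s["ee_rot"]; p=s["eef_pos"]
    th=np.degrees(np.arctan2(R[1,0],R[0,0])); a=np.radians(yaw_deg)
    v=np.array([x,y,z])-p; w=np.array([np.cos(a),np.sin(a)]); q=np.array([np.sin(a),-np.cos(a)])
    print("t",s["time"],"pos",p,"yaw",th.round(2),"tilt",R[:2,2],"F",s["force"],"w",s["gripper_width"])
    print("turn units rz",((th-yaw_deg)/6).round(3),"then tool mm",1000*np.array([v[:2]@w,v[:2]@q,-v[2]]))
E
python3 -c "
from g import *
d(.4535,-.1615,.139,5.8)
c=camera('top');cv2.imwrite('pics/t1.png',c['img'])"
```

```text
t 2.1 pos [ 0.4524 -0.1614  0.2197] yaw 5.73 tilt [-0.0008 -0.0003] F [-0.832  -0.8958 -1.0213] w 0.08539434321672748
turn units rz -0.011 then tool mm [ 1.0992  0.2424 80.6996]
```

move_arm --rows '[0,0,0,0.5,0.1,20,85,0,0,0,0.6,0.1,20,85,0,0,0,0,0,20,85,0,0,0,0,0,20,85,0,0,0,0,0,0,10,0,0,0,0,0,0,10,0,0,0,0,0,0,10,0,0,0,0,0,0,10]'

```text
time: 3.15
eef_pos: [0.4543, -0.1612, 0.1408]
ee_rot: [[0.995, 0.1, 0.002], [0.1, -0.995, -0.001], [0.001, 0.001, -1.0]]
force: [-0.9, -0.3, 3.1]
gripper_width: 0.0192
```

move_arm --rows '[0,0,0,0,0,0,10,0,0,0,0,0,0,10,0,0,0,0,0,-4,10,0,0,0,0,0,-4,10]'

```text
time: 3.65
eef_pos: [0.4536, -0.1609, 0.1479]
ee_rot: [[0.995, 0.1, -0.001], [0.1, -0.995, 0.0], [-0.001, -0.0, -1.0]]
force: [-0.4, 0.8, -1.9]
gripper_width: 0.0195
```

```bash
python3 -c "
from g import *
p=world([.4704,.2577,.1881],[[0,-210,0]])[0];print(p)
d(p[0],p[1],.140,np.degrees(.1881))
for x,y in((.523,.1625),(.5025,.0936),(.4645,.1355)):
  c,s=np.cos(.1881),np.sin(.1881);v=np.array([x-.4704,y-.2577]);print(v@[c,s],v@[-s,c])
"
```

```text
[0.5097 0.0514 0.    ]
t 3.65 pos [ 0.4536 -0.1609  0.1479] yaw 5.76 tilt [-0.0007  0.0002] F [-0.4327  0.7971 -1.9361] w 0.01953517375991727
turn units rz -0.836 then tool mm [  94.7829 -198.0319    7.8763]
0.033870494549537666 -0.10335661371663518
0.0008482877372274357 -0.16720795557602772
-0.028646445339496864 -0.11894129295333565
```

move_arm --rows '[0,0,-0.84,0,0,0,10,0,0,0,15.8,-33,0,10,0,0,0,15.8,-33,0,10,0,0,0,15.8,-33,0,10,0,0,0,15.8,-33,0,10,0,0,0,15.8,-33,0,10,0,0,0,15.8,-33,3,10,0,0,0,0,0,3,10]'

```text
time: 4.65
eef_pos: [0.5105, 0.0549, 0.1421]
ee_rot: [[0.981, 0.193, 0.001], [0.193, -0.981, 0.002], [0.002, -0.002, -1.0]]
force: [-0.9, -0.6, -1.2]
gripper_width: 0.0193
```

```bash
python3 -c "
from g import *
p=world([.4704,.2577,.1881],[[3,-8,0]])[0];print(p)
d(p[0],p[1],.142,np.degrees(.1881))
c=camera('side');cv2.imwrite('pics/s1.png',cv2.resize(c['img'][140:340,210:380],(0,0),fx=3,fy=3))
"
```

```text
[0.4748 0.2504 0.    ]
t 4.65 pos [0.5105 0.0549 0.1421] yaw 11.13 tilt [0.0012 0.002 ] F [-0.8617 -0.5594 -1.1994] w 0.01931262942579595
turn units rz 0.058 then tool mm [   1.5522 -198.7223    0.0806]
```

View pics/s1.png

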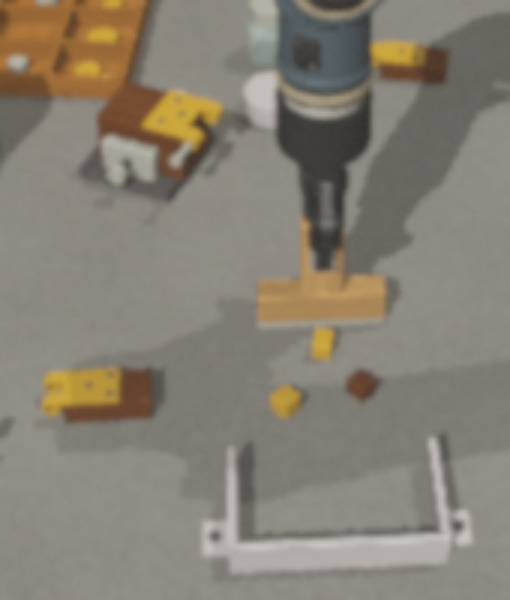

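The sweep stands level in front of the three offcuts (322,343), (285,400) and (362,384), and its foot spans all of them. Now I'll push.

move_arm --rows '[0,0,0.06,0.5,-10,0,10,0,0,0,0.5,-14,0,10,0,0,0,0.5,-14,0,10,0,0,0,0,-14,0,10,0,0,0,0,-14,0,10,0,0,0,0,-14,0,10,0,0,0,0,-14,0,10,0,0,0,0,-14,0,10]'

```text
time: 5.7
eef_pos: [0.4916, 0.1585, 0.1419]
ee_rot: [[0.983, 0.181, 0.0], [0.181, -0.983, -0.0], [0.0, 0.0, -1.0]]
force: [1.1, -1.4, -2.2]
gripper_width: 0.0194
```

move_arm --rows '[0,0,0,0,-14,0,10,0,0,0,0,-14,0,10,0,0,0,0,-14,0,10,0,0,0,0,-14,0,10,0,0,0,0,-14,0,10,0,0,0,0,-12,0,10,0,0,0,0,-8,0,10,0,0,0,0,0,0,10]'

```text
time: 6.7
eef_pos: [0.4753, 0.2471, 0.1419]
ee_rot: [[0.983, 0.182, 0.0], [0.182, -0.983, 0.001], [0.0, -0.001, -1.0]]
force: [-0.2, -0.2, -2.1]
gripper_width: 0.0194
```

```bash
python3 -c "
from g import *
p=world([.4704,.2577,.1881],[[3,-130,0]])[0];print(p)
d(p[0],p[1],.142,np.degrees(.1881))
c=camera('side');a=cv2.resize(c['img'][200:350,260:420],(0,0),fx=3,fy=3)
c=camera('top');b=cv2.resize(c['img'][160:260,190:290],(0,0),fx=3,fy=3);b=cv2.copyMakeBorder(b,0,150,0,0,0)
cv2.imwrite('pics/s2.png',np.hstack([a,b]))
"
```

```text
[0.4977 0.1306 0.    ]
t 6.7 pos [0.4753 0.2471 0.1419] yaw 10.49 tilt [0.0002 0.0006] F [-0.178  -0.1755 -2.0696] w 0.01940748513866374
turn units rz -0.048 then tool mm [  0.1289 118.6931  -0.0637]
```

View pics/s2.png

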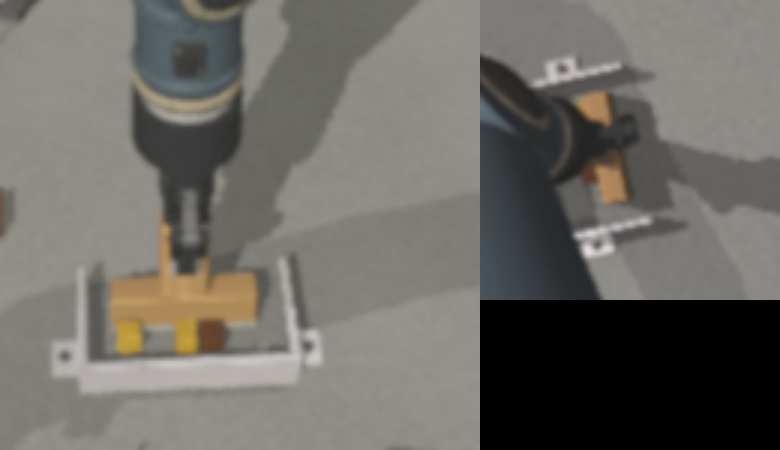

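All three pieces, at (128,336), (187,336) and (211,336), are inside the catch against the sweep's face. I'll back out and set the sweep down.

move_arm --rows '[0,0,0,0,8,0,10,0,0,0,0,20,0,10,0,0,0,0,25,0,10,0,0,0,0,25,0,10,0,0,0,0,25,0,10,0,0,0,0,12,0,10,0,0,0,0,5,0,10,0,0,0,0,0,1,10]'

```text
time: 7.8
eef_pos: [0.4973, 0.1284, 0.141]
ee_rot: [[0.983, 0.181, 0.0], [0.181, -0.983, 0.0], [0.0, -0.0, -1.0]]
force: [-0.5, 0.4, -1.7]
gripper_width: 0.0193
```

move_arm --rows '[0,0,0,0,0,0.6,10,0,0,0,0,0,0,10]'

```text
time: 8.05
eef_pos: [0.4972, 0.1288, 0.1408]
ee_rot: [[0.983, 0.182, 0.0], [0.182, -0.983, -0.0], [0.0, 0.0, -1.0]]
force: [-1.4, -2.8, 4.3]
gripper_width: 0.0195
```

Contact (+4 N up). Release and rise straight.

move_arm --rows '[0,0,0,0,0,0,40,0,0,0,0,0,0,40,0,0,0,0,0,0,70,0,0,0,0,0,-10,70,0,0,0,0,0,-25,70,0,0,0,0,0,-40,70,0,0,0,0,0,-20,70]'

```text
time: 8.93
eef_pos: [0.498, 0.1286, 0.238]
ee_rot: [[0.983, 0.181, 0.004], [0.181, -0.983, 0.001], [0.004, -0.0, -1.0]]
force: [0.5, 0.8, -0.0]
gripper_width: 0.0702
```

```bash
python3 -c "
from g import *
d(.4625,-.3213,.23,-2.5)
t=cv2.imread('pics/top0.png');s=cv2.imread('pics/side0.png')
f=lambda a,u,v,w,h,k:cv2.resize(a[v:v+h,u:u+w],(0,0),fx=k,fy=k,interpolation=cv2.INTER_CUBIC)
A=f(t,325,100,60,60,7)[:300]  # jamb top
A=f(t,332,105,50,50,6);B=f(t,405,180,50,50,6);C=f(s,235,160,60,50,6);D=f(s,322,145,50,30,6)
W=np.zeros((600,660,3),np.uint8);W[:300,:300]=A;W[300:,:300]=B;W[:300,300:]=C;W[300:480,300:600]=D
cv2.imwrite('pics/z.png',W)
c=camera('top');cv2.imwrite('pics/t3.png',c['img'])
c=camera('side');cv2.imwrite('pics/s3.png',c['img'])
"
```

```text
t 8.925 pos [0.498  0.1286 0.238 ] yaw 10.43 tilt [0.0037 0.001 ] F [ 0.4877  0.7541 -0.019 ] w 0.07019803104158855
turn units rz 2.156 then tool mm [-15.8368 451.045    8.0285]
```

View pics/z.png

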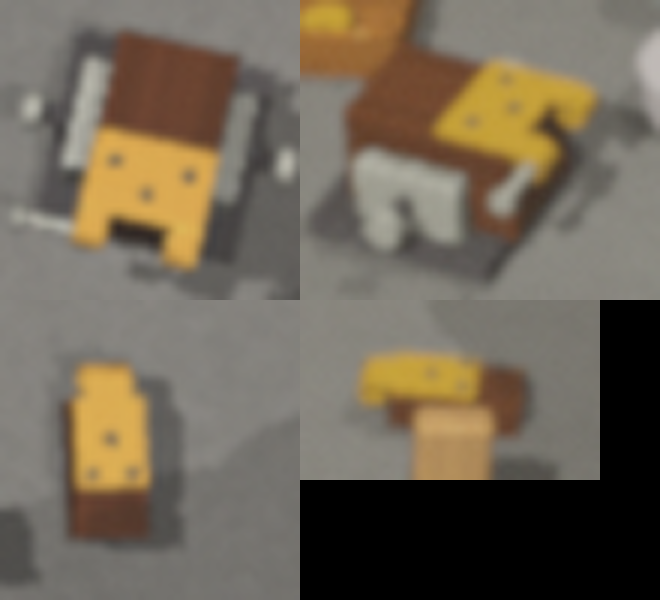

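```bash
python3 - <<'E'
from h import *
def go(nm,obs,p0):
    p,r=fit(obs,p0); print(nm,p); [print(x.round(1).tolist()) for x in r]
J=lambda p:crop(p,6,332,105);S=lambda p:crop(p,6,235,160);B=lambda p:crop(p,6,405,180);D=lambda p:crop(p,6,322,145)
jt=("top",J([(72,240),(107,246),(164,258),(197,268),(119,31),(239,58)]),[(-8,30,60),(-8,14.5,60),(-8,-14.5,60),(-8,-30,60),(99,30,65),(99,-30,65)])
js=("side",S([(108,48),(47,112),(297,97)]),[(99,-30,65),(99,30,65),(-7,-30,64)])
go("jamb both",[jt,js],[.65,-.12,-.2]); go("jamb top",[jt],[.65,-.12,-.2]);go("jamb side",[js],[.65,-.12,-.2])
jk=("top",jt[1][:4],jt[2][:4]);go("jamb knuckles",[jk],[.65,-.12,-.2])
st=("top",B([(148,237),(70,237),(149,188),(148.5,97),(78,63),(131,63)]),[(-35,-18,22),(-35,18,22),(-11,-18,25),(33,-18,25),(52,12,17),(52,-12,17)])
go("stile top",[st],[.46,-.32,0])
E
```

```text
jamb both [ 0.6465 -0.1224 -0.2459]
[[0.0, 1.1], [-0.6, 1.2], [-0.2, 1.3], [-0.5, 0.7], [0.1, -0.3], [0.5, -0.5]]
[[-1.7, -1.3], [-1.4, -0.5], [-0.4, -0.8]]
jamb top [ 0.6485 -0.123  -0.2398]
[[0.2, 0.5], [-0.4, 0.6], [-0.0, 0.6], [-0.3, 0.0], [0.0, -0.9], [0.4, -1.3]]
jamb side [ 0.6427 -0.1181 -0.2632]
[[-0.3, -0.6], [-0.3, 0.2], [0.8, 0.3]]
jamb knuckles [ 0.6496 -0.1235 -0.2541]
[[0.4, -0.1], [-0.2, 0.1], [0.1, 0.3], [-0.2, -0.2]]
stile top [ 0.4622 -0.3204 -0.0325]
[[-0.2, 0.1], [0.5, 0.0], [-0.2, 0.1], [-0.3, 0.3], [0.5, -0.2], [-0.2, -0.2]]
```

move_arm --rows '[0,0,1,0,0,0,70,0,0,1,0,0,0,70,0,0,0.06,-2,45,0,70,0,0,0,-2,45,0,70,0,0,0,-2,45,0,70,0,0,0,-2,45,0,70,0,0,0,-2,45,0,70,0,0,0,-2,45,10,70]'

```text
time: 10.02
eef_pos: [0.4762, -0.1426, 0.2251]
ee_rot: [[0.999, -0.034, 0.001], [-0.034, -0.999, -0.0], [0.001, 0.0, -1.0]]
force: [1.6, 0.0, 0.3]
gripper_width: 0.0699
```

move_arm --rows '[0,0,0,-2,45,15,70,0,0,0,-2,45,20,70,0,0,0,-2,45,20,70,0,0,0,-2,45,15,70,0,0,0,0,0,0,70,0,0,0,0,0,0,70]'

```text
time: 10.78
eef_pos: [0.4622, -0.3199, 0.1547]
ee_rot: [[0.999, -0.033, -0.001], [-0.033, -0.999, 0.001], [-0.001, -0.001, -1.0]]
force: [-0.4, 0.9, 0.6]
gripper_width: 0.07
```

```bash
python3 -c "
from g import *
d(.4622,-.3204,.077,-1.9)
c=camera('top');a=cv2.resize(c['img'][150:255,185:300],(0,0),fx=3,fy=3)
e=camera('side');b=cv2.resize(e['img'][220:350,210:380],(0,0),fx=2.5,fy=2.5)[:315]
g=cv2.resize(e['img'][130:230,290:420],(0,0),fx=2.7,fy=2.7)[:260]
W=np.zeros((580,780,3),np.uint8);W[:315,:345]=a;W[:b.shape[0],350:350+b.shape[1]]=b;W[320:320+g.shape[0],:g.shape[1]]=g
cv2.imwrite('pics/v4.png',W)
"
```

```text
t 10.775 pos [ 0.4622 -0.3199  0.1547] yaw -1.9 tilt [-0.0009  0.0014] F [-0.4153  0.889   0.5509] w 0.07000224637413396
turn units rz -0.001 then tool mm [-0.0283  0.4553 77.6567]
```

View pics/v4.png

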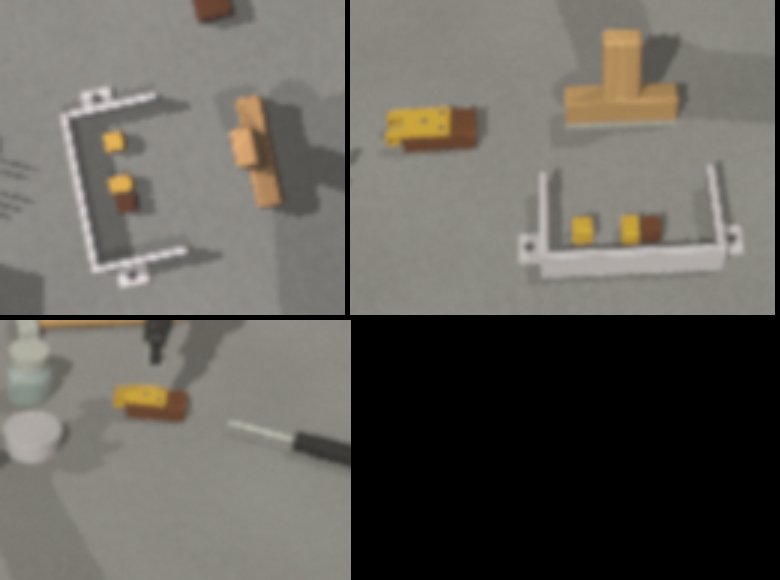

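The offcuts are well inside the catch: in the top view they sit at (114,142), (121,184) and (126,200), with the back wall at about x=85. The sweep stands upright clear of the catch, and the stile is undisturbed under the gripper. Next is the grasp.

move_arm --rows '[0,0,0,0,0.4,25,70,0,0,0,0,0,25,70,0,0,0,0,0,18,70,0,0,0,0,0,8,70,0,0,0,0,0,0,60,0,0,0,0,0,0,45,0,0,0,0,0,0,25,0,0,0,0,0,0,25]'

```text
time: 11.88
eef_pos: [0.4631, -0.3216, 0.0805]
ee_rot: [[0.999, -0.034, 0.002], [-0.034, -0.999, -0.001], [0.002, 0.001, -1.0]]
force: [-0.6, 1.1, 5.7]
gripper_width: 0.0348
```

move_arm --rows '[0,0,0,0,0,0,25,0,0,0,0,0,0,25]'

```text
time: 12.12
eef_pos: [0.463, -0.3216, 0.0805]
ee_rot: [[0.999, -0.034, 0.002], [-0.034, -0.999, -0.001], [0.002, 0.001, -1.0]]
force: [-1.0, 0.4, 5.8]
gripper_width: 0.0346
```

move_arm --rows '[0,0,0,0,0,-8,25,0,0,0,0,0,-20,25,0,0,0,0,0,-20,25,0,0,0,0,0,-12,25,0,0,1,0,-10,0,25,0,0,1,0,-30,0,25,0,0,0,0,-35,0,25,0,0,0,0,-35,0,25]'

```text
time: 13.12
eef_pos: [0.4836, -0.2126, 0.1393]
ee_rot: [[0.97, -0.241, -0.0], [-0.241, -0.97, 0.0], [-0.0, 0.0, -1.0]]
force: [0.6, 1.4, -1.2]
gripper_width: 0.0348
```

move_arm --rows '[0,0,0,8,-35,0,25,0,0,0,8,-35,0,25,0,0,0,8,-25,0,25,0,0,0,8,-15,0,25,0,0,0,8,-10,0,25,0,0,0,8,0,0,25,0,0,0,0,0,0,25]'

```text
time: 14.0
eef_pos: [0.5595, -0.1101, 0.1393]
ee_rot: [[0.97, -0.243, 0.0], [-0.243, -0.97, -0.001], [0.0, 0.001, -1.0]]
force: [0.5, -0.0, -0.6]
gripper_width: 0.0345
```

```bash
python3 -c "
from g import *
d(.5675,-.1027,.1235,-14)
c=camera('top')['img'];e=camera('side')['img'];cv2.imwrite('pics/t5.png',c);cv2.imwrite('pics/s5.png',e)
W=np.zeros((500,800,3),np.uint8)
W[:480,:330]=cv2.resize(c[100:196,327:393],(0,0),fx=5,fy=5,interpolation=2)
W[:500,335:795]=cv2.resize(e[150:250,235:327],(0,0),fx=5,fy=5,interpolation=2)
cv2.imwrite('pics/v5.png',W)
"
```

```text
t 14.0 pos [ 0.5595 -0.1101  0.1393] yaw -14.04 tilt [ 0.0002 -0.0008] F [ 0.4707 -0.0402 -0.5912] w 0.034507286426590476
turn units rz -0.006 then tool mm [ 5.9579 -9.1518 15.776 ]
```

View pics/v5.png

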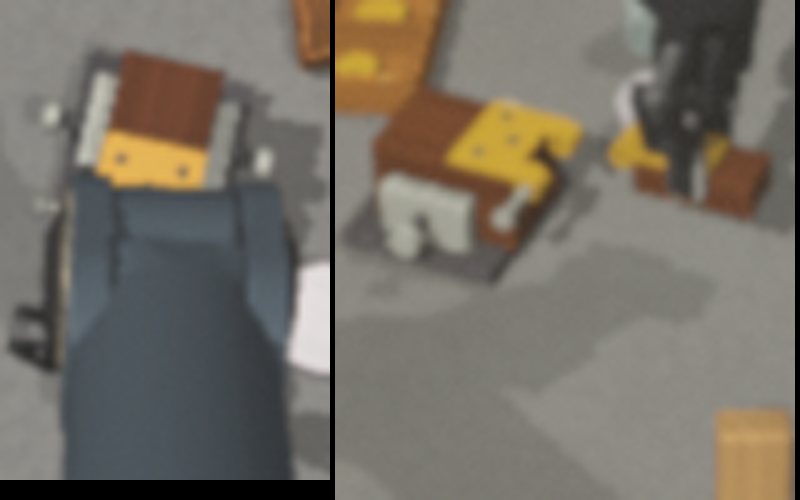

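```bash
python3 - <<'E'
from h import *
S=lambda p:crop(np.array(p,float)-[335,0],5,235,150)
z=58.8
pts=S([(757,190),(752,215),(770,150),(637,170)]); L=[(-35,18,22+z),(-35,18,z),(-35,-18,22+z),(35,18,22+z)]
P=world((.5595,-.1101,np.radians(-14.04)),L)
print("pred stile in crop px (err)",(proj("side",P)-pts)*5)
kp=world((.5595,-.1101,np.radians(-14.04)),[(44,12,17+z),(52,12,17+z),(44,12,25+z)])
print("knuckle pred crop",((proj("side",kp)-[235,150]+.5)*5-.5+[335,0]))
a=np.array([(400,88),(375,138),(583,130),(545,198),(520,248)],float)
L=[(99,-30,65),(99,30,65),(-8,-30,62),(-8,30,60),(9,30,0)]
for p in((.6485,-.123,-.245),(.6465,-.1224,-.2459)):
  print("jamb",(proj("side",world(p,L))-S(a))*5)
E
```

```text
pred stile in crop px (err) [[-15.1631   0.9287]
 [-10.5164   6.9232]
 [ -4.22     3.5935]
 [-12.2011  -9.2567]]
knuckle pred crop [[614.6176 157.8717]
 [601.5577 154.5038]
 [614.2565 146.5482]]
jamb [[ 13.1254  -5.5045]
 [-11.1147   2.0831]
 [ -3.8704  -1.0721]
 [-10.6658  -6.116 ]
 [ -7.4819  17.8159]]
jamb [[16.3299 -4.6784]
 [-7.9152  2.936 ]
 [-0.6087 -0.1181]
 [-7.4127 -5.1267]
 [-4.3278 18.7912]]
```

move_arm --rows '[0,0,0,6,-5,8,25,0,0,0,10,-4.2,7.8,25,0,0,0,5,0,0,25,0,0,0,0,0,0,25]'

```text
time: 14.6
eef_pos: [0.5823, -0.105, 0.1233]
ee_rot: [[0.971, -0.241, 0.0], [-0.241, -0.971, -0.0], [0.0, 0.0, -1.0]]
force: [0.2, -0.2, -1.3]
gripper_width: 0.0343
```

```bash
python3 -c "
from g import *
d(.6063,-.1123,.1235,-14.04)
e=camera('side')['img'];cv2.imwrite('pics/s6.png',e)
cv2.imwrite('pics/v6.png',cv2.resize(e[155:225,245:330],(0,0),fx=8,fy=8,interpolation=2))
"
```

```text
t 14.6 pos [ 0.5823 -0.105   0.1233] yaw -13.93 tilt [ 0.0001 -0.0002] F [ 0.1588 -0.1752 -1.2813] w 0.03433200651459251
turn units rz 0.018 then tool mm [25.0877  1.2919 -0.1805]
```

View pics/v6.png

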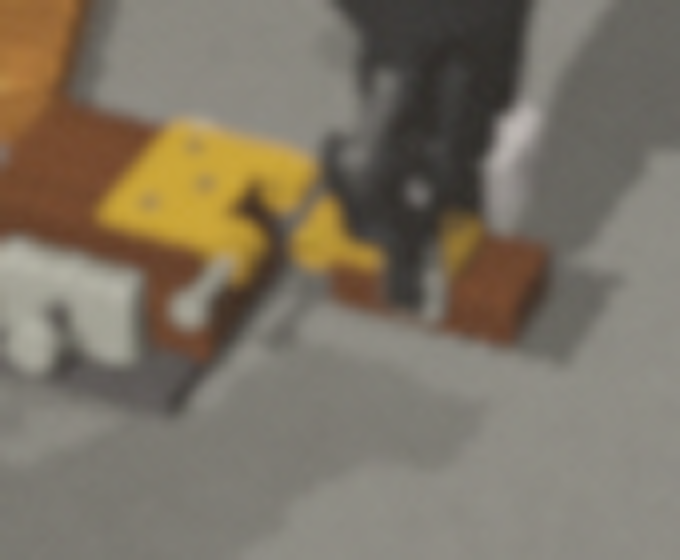

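move_arm --rows '[0,0,0.02,3,1.3,0,25,0,0,0,4,0,0,25,0,0,0,4,0,0,25,0,0,0,3,0,0,25,0,0,0,0,0,0,25]'

```text
time: 15.28
eef_pos: [0.5953, -0.1095, 0.1235]
ee_rot: [[0.97, -0.243, 0.0], [-0.243, -0.97, -0.0], [0.0, -0.0, -1.0]]
force: [0.4, -1.4, -1.4]
gripper_width: 0.0346
```

move_arm --rows '[0,0,0,3,0,0,25,0,0,0,3,0,0,25,0,0,0,2,0,0,25,0,0,0,0,0,0,25]'

```text
time: 15.78
eef_pos: [0.6029, -0.1115, 0.1235]
ee_rot: [[0.97, -0.243, 0.0], [-0.243, -0.97, -0.0], [0.0, 0.0, -1.0]]
force: [0.5, 0.2, -2.1]
gripper_width: 0.0343
```

move_arm --rows '[0,0,0,1,0,0,25,0,0,0,1,0,0,25,0,0,0,0,0,0,25]'

```text
time: 16.15
eef_pos: [0.6048, -0.1119, 0.1235]
ee_rot: [[0.97, -0.243, 0.0], [-0.243, -0.97, -0.0], [0.0, 0.0, -1.0]]
force: [-0.1, -0.1, -0.6]
gripper_width: 0.0343
```

move_arm --rows '[0,0,0,1,0,0,25,0,0,0,0,0,0,25]'

```text
time: 16.4
eef_pos: [0.6058, -0.1122, 0.1236]
ee_rot: [[0.97, -0.243, 0.0], [-0.243, -0.97, -0.0], [0.0, 0.0, -1.0]]
force: [0.8, 0.2, -1.5]
gripper_width: 0.0345
```

move_arm --rows '[0,0,0,1,0,0,25,0,0,0,0,0,0,25]'

```text
time: 16.65
eef_pos: [0.6065, -0.1124, 0.1235]
ee_rot: [[0.97, -0.243, -0.0], [-0.243, -0.97, 0.0], [-0.0, 0.0, -1.0]]
force: [-1.5, 0.9, -1.0]
gripper_width: 0.0348
```

move_arm --rows '[0,0,0,0.7,0,0,25,0,0,0,0,0,0,25]'

```text
time: 16.9
eef_pos: [0.6067, -0.1124, 0.1233]
ee_rot: [[0.97, -0.243, -0.002], [-0.243, -0.97, 0.0], [-0.002, 0.0, -1.0]]
force: [-3.0, 0.5, -0.2]
gripper_width: 0.0346
```

move_arm --rows '[0,0,0,0.7,0,0,25,0,0,0,0,0,0,25]'

```text
time: 17.15
eef_pos: [0.6068, -0.1124, 0.1232]
ee_rot: [[0.97, -0.243, -0.003], [-0.243, -0.97, 0.001], [-0.003, 0.0, -1.0]]
force: [-6.3, 2.2, 1.0]
gripper_width: 0.0346
```

Contact is with the jamb's wood face at bore x≈+1, as expected. I'll back off and then probe sideways to centre it.

move_arm --rows '[0,0,0,-2.5,0,0,25,0,0,0,0,0,0,25]'

```text
time: 17.4
eef_pos: [0.6063, -0.1123, 0.1238]
ee_rot: [[0.97, -0.243, 0.002], [-0.243, -0.97, -0.0], [0.002, -0.0, -1.0]]
force: [-0.8, -1.3, -1.4]
gripper_width: 0.0345
```

move_arm --rows '[0,0,0,0,1,0,25,0,0,0,0,0.7,0,25,0,0,0,0,0,0,25]'

```text
time: 17.77
eef_pos: [0.6061, -0.113, 0.1238]
ee_rot: [[0.97, -0.242, 0.002], [-0.242, -0.97, 0.001], [0.002, -0.001, -1.0]]
force: [1.6, 2.6, -1.1]
gripper_width: 0.0343
```

move_arm --rows '[0,0,0,0,0.7,0,25,0,0,0,0,0,0,25]'

```text
time: 18.02
eef_pos: [0.606, -0.1132, 0.1238]
ee_rot: [[0.97, -0.241, 0.002], [-0.241, -0.97, 0.001], [0.002, -0.002, -1.0]]
force: [3.9, 4.5, -1.2]
gripper_width: 0.0345
```

move_arm --rows '[0,0,0,0,0.7,0,25,0,0,0,0,0,0,25]'

```text
time: 18.27
eef_pos: [0.606, -0.1133, 0.1238]
ee_rot: [[0.971, -0.241, 0.002], [-0.241, -0.971, 0.002], [0.002, -0.002, -1.0]]
force: [3.3, 6.0, -1.7]
gripper_width: 0.0346
```

move_arm --rows '[0,0,0,0,-2.5,0,25,0,0,0,0,-2.4,0,25,0,0,0,0,0,0,25,0,0,0,0,0,0,25]'

```text
time: 18.77
eef_pos: [0.6057, -0.111, 0.1234]
ee_rot: [[0.97, -0.243, -0.001], [-0.243, -0.97, -0.001], [-0.0, 0.001, -1.0]]
force: [-0.2, 0.0, -1.6]
gripper_width: 0.0349
```

move_arm --rows '[0,0,0,0,-1,0,25,0,0,0,0,-0.7,0,25,0,0,0,0,0,0,25]'

```text
time: 19.15
eef_pos: [0.6065, -0.1086, 0.1235]
ee_rot: [[0.97, -0.243, 0.0], [-0.243, -0.97, -0.0], [0.0, -0.0, -1.0]]
force: [-0.1, -0.8, -1.6]
gripper_width: 0.0341
```

move_arm --rows '[0,0,0,0,-1,0,25,0,0,0,0,0,0,25]'

```text
time: 19.4
eef_pos: [0.6066, -0.108, 0.1235]
ee_rot: [[0.97, -0.243, -0.0], [-0.243, -0.97, -0.0], [-0.0, 0.0, -1.0]]
force: [0.4, 0.4, -0.7]
gripper_width: 0.0342
```

move_arm --rows '[0,0,0,0,-0.7,0,25,0,0,0,0,0,0,25]'

```text
time: 19.65
eef_pos: [0.6067, -0.1078, 0.1235]
ee_rot: [[0.97, -0.244, -0.0], [-0.244, -0.97, -0.001], [-0.0, 0.001, -1.0]]
force: [-0.1, -2.4, -1.6]
gripper_width: 0.0344
```

move_arm --rows '[0,0,0,0,1.3,0,25,0,0,0,0,1.3,0,25,0,0,0,0,0,0,25,0,0,0,0,0,0,25]'

```text
time: 20.15
eef_pos: [0.6063, -0.1093, 0.1235]
ee_rot: [[0.97, -0.242, 0.0], [-0.242, -0.97, 0.0], [0.0, -0.0, -1.0]]
force: [0.1, -0.4, -1.7]
gripper_width: 0.0343
```

```bash
python3 -c "
from g import *
# target from r=.6147,s=.0403 at yaw -14.04
A=np.array([[.97,-.243],[.243,.97]]);p=np.linalg.solve(A,[.6147,.0403]);print(p)
d(p[0],p[1],.1235,-14.04)
e=camera('side')['img'];cv2.imwrite('pics/s7.png',e)
cv2.imwrite('pics/v7.png',cv2.resize(e[155:225,245:330],(0,0),fx=8,fy=8,interpolation=2))
"
```

```text
[ 0.6061 -0.1103]
t 20.15 pos [ 0.6063 -0.1093  0.1235] yaw -14.03 tilt [0.0002 0.0002] F [ 0.1495 -0.4296 -1.7472] w 0.034330163480339446
turn units rz 0.002 then tool mm [-0.0045  1.0319  0.0333]
```

View pics/v7.png

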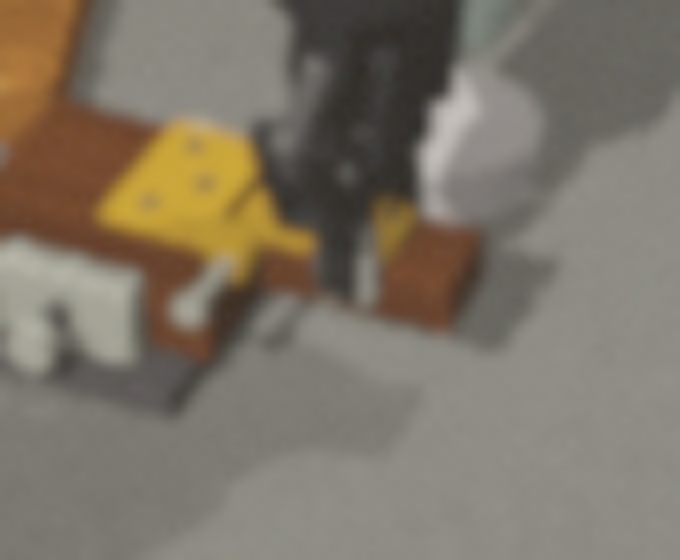

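The knuckle is in the gap, and its leaf is level with the jamb's leaf around (255,230). Last, a 1 mm move in y to the probed middle.

move_arm --rows '[0,0,0,0,1,0,25,0,0,0,0,0,0,25,0,0,0,0,0,0,25,0,0,0,0,0,0,25]'

```text
time: 20.7
eef_pos: [0.606, -0.1106, 0.1235]
ee_rot: [[0.97, -0.243, 0.0], [-0.243, -0.97, -0.0], [0.0, 0.0, -1.0]]
force: [0.4, -0.4, -1.9]
gripper_width: 0.0347
```

```bash
python3 -c "
from g import *
d(.6061,-.1103,.1235,-14.04)
e=camera('side')['img'];c=camera('top')['img']
W=np.zeros((560,800,3),np.uint8)
W[:520,:480]=cv2.resize(e[130:338,205:397],(0,0),fx=2.5,fy=2.5,interpolation=2)
W[:400,485:785]=cv2.resize(c[90:250,200:320],(0,0),fx=2.5,fy=2.5,interpolation=2)
cv2.imwrite('pics/v8.png',W)
"
```

```text
t 20.7 pos [ 0.606  -0.1106  0.1235] yaw -14.05 tilt [ 0.0001 -0.0001] F [ 0.429  -0.351  -1.8509] w 0.0346809548576145
turn units rz -0.001 then tool mm [ 0.0108 -0.2693  0.0374]
```

View pics/v8.png

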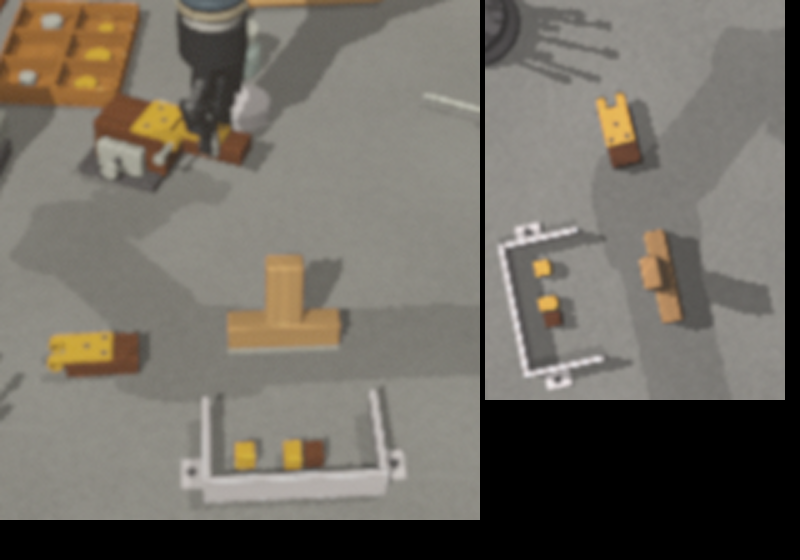

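The final view shows the offcuts in the catch at (245,455), (293,453) and (313,453), the sweep upright at (284,300), the two-knuckle stile untouched, and the held stile seated at the jamb. There is no contact force, so I'm handing in.

```bash
python3 -c "
from plant import *
print(close_job())"
```

```text
the job is handed in; nothing more can be done
None
```

I did the job in the order asked and handed it in at about 21 s.

- **Sweep:** I took it by the handle and pushed all three offcuts well inside the catch. I then backed it out and left it standing upright in front of the mouth. The last pictures show it standing with the pieces still in place.
- **Stile:** I picked up the single-knuckle stile from the robot's right and brought its knuckle level into the jamb's gap.
    - **Probing:** I touched the jamb's wood face and the inner face of each knuckle, with about 7 N at most. The side-to-side play came out at about 5.2 mm, against the expected 5 mm.
    - **Final position:** I centred the knuckle between the two faces, about 1 mm back from the wood.
- **Last check:** The measured pose was within 0.3 mm of the probed target. The tilt was close to zero, and the force (about 2 N) was no more than the weight of the held stile.

**Weaker checks:**
- The side camera disagreed with the top camera by about 4 mm. I relied on touch rather than the cameras for the final x and y.
- The knuckle's height comes only from the arm's own readings, taken from the stile lying on the bench. I did not check it separately.
- The jamb's yaw of about -14° comes from the images and is good to roughly 0.5°.
- The last pictures show the two-knuckle stile where it was. I did not measure the jar, loupe, tin, hammer or screwdriver again, but nothing in the moves came near them.

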